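# Consolidate the film rolls and stack the emptied tray

### The arm

A 6-joint arm with a two-finger parallel gripper is mounted at the origin on a cart in front of the work surface, level with it; the furniture and walls round the work are solid. World frame = base frame: x ahead of the robot, y to its left, z up, the work surface at z = 0. Lengths are in m, angles in rad, forces in N, time in s.
With the tool pointing down it reaches from about 0.35 to 0.975 m from the base axis. Payload 7.1 kg.
Tool frame: the origin (TCP) lies at the very end of the fingers, on their centre line; the grasp point (between the pads) lies 19 mm behind it; z points along the fingers, y is the line along which they close (so a half turn about z gives the same grasp; the last joint's range is limited). The gripper opens to 88 mm and grips with 3 to 60 N. Pads are 20 mm wide; open, the fingers measure 115 mm over their backs; the gripper's body (75 mm by 178 mm) begins 61 mm behind the grasp point.
Start: joints at [-1.227, 0.423, 1.63, -0, 1.089, -0.019], TCP at [0.222, -0.584, 0.223] pointing down, gripper open.
Joint ranges: [-3, 3], [-0.9, 2.11], [0.09, 2.58], [-1.31, 4.45], [0.11, 2.69], [-2.54, 2.54]. Speed limits (rad/s): [2.39, 2.39, 3.01, 3.14, 3.14, 3.14].

### API

Orientations are given as a rotation vector (axis times angle).
In Python, from plant import robot, planner, imaging, order gives the robot as it stands. Calls block until the motion is done:
- robot.movep(position, orientation): joint-space move of the TCP to a pose.
- robot.servo_line(position, rotation=None, max_speed=0.15): straight line of the TCP; rotation=None keeps the orientation; max_speed is the mean speed in m/s.
- robot.goto_joints(angles): joint-space move.
- robot.grip(opening, newtons=None): finger opening in m; newtons is the grip in N (None keeps the last); returns when the fingers have stopped.
- robot.hold(seconds).
- planner.solve_ik(position, orientation): joint angles nearest the present ones, or None.
- imaging.grab_frame(name): name is "scene" or "top"; returns a dict with "img" (384x512x3 uint8, blue, green, red), "z_map" (384x512 float32, m along the optical axis (not along the pixel's ray), 0 where there is no reading), "vfov" (degrees; the focal length in pixels is half the picture's height over the tangent of half this angle, whatever the lens; pixels are square), "cx", "cy" (the principal point, pixels), "k1" (the pictures are not rectified: a ray, as slopes to the right and down, at radius r is drawn at 1 + k1 r^2 times it, then the intrinsics apply), "world_from_camera" (4x4, takes a point from camera to world coordinates). Camera axes: x right, y up, looking along -z (the intrinsics and any distortion apply to the point x, -y, -z); pixel columns grow to the right and rows downward; lengths in m; the calibration is good to about 2 mm. A picture is of the moment at which its call begins.
A pose or a line that the arm cannot do raises robot.PlanningError and nothing moves.
- order.finish_job(): hands the job in; it is judged then, once.
Readings, each from a call of its own:
- robot.current_t(): time.
- robot.current_joints(): joint angles.
- robot.current_joint_velocities(): joint speeds.
- robot.current_joint_torque(): joint torques, N m.
- robot.current_tool_pos(): TCP position.
- robot.current_orientation(): TCP orientation.
- robot.current_force(): force on the tool from outside, world axes, zero at the start.
- robot.current_wrist_torque(): the same for the moment, N m.
- robot.current_finger_gap(): finger opening in m.
- robot.current_grasp_force(): force on a finger pad.
Only numpy, scipy, OpenCV 4.12 (cv2) and the standard library are available. Lean on these libraries where they do the work, as an engineer would, in place of code of your own. Each camera call takes 0.05 s, during which the arm holds its last target. There are 200 camera calls.

### The job

Of the two trays that hold rolls of film, slide the one with two rolls up to the one with one roll so that their open ends meet squarely, and push its rolls across, standing up and without lifting them, until all three stand wholly inside the other tray. Then stack the emptied tray squarely, either way round, on the empty tray that stands apart so that it seats fully. Leave the tray with the three rolls, the empty tray, the bottle, the timer and the marker essentially where they stand (a slight nudge does not matter).

Things in the scene. Friction and masses are not known exactly. Their poses are not given: they have to be found in the camera images.
- tray_fill_mid (a point): Tray to be filled: holds roll_a near its closed end; mouth faces left (+y). All 3 trays alike: loose aluminium channel, 0.35 kg, 202 long (x), 70 wide (64 inside), 36 high, floor top 8 above its underside, side walls 3; 4 mm end wall at -x with blank white label, open mouth at +x, 101 from this point. Point: tray centre, half-way up (18 mm above its underside); +x to its mouth, z up. 
- tray_part_mid (a point): Part-filled tray to be emptied, left of the tray to be filled, same make and size; holds roll_b and roll_c. Its mouth faces the other's mouth across a gap of 40 to 80 mm, a little askew. Point: tray centre, half-way up (18 mm above its underside); +x to its mouth, z up. 
- tray_empty_mid (a point): Empty tray apart at the far left, same make, roughly along world x; stack on it. Under every tray two round runners, 58 mm over both, 175 long, 5 below the floor plate, drop between the walls of the tray below: a stacked tray sits 31 mm above it, either way round. Point: tray centre, half-way up (18 mm above its underside); +x to its mouth, z up. 
- roll_a_mid (a point): Roll of sealing film standing on end, cream coloured, 60 mm diameter, 51 high, 0.12 kg; the point is its centre, half-way up. Stands in the tray to be filled.
- roll_b_mid (a point): Roll of sealing film standing on end, cream coloured, 60 mm diameter, 51 high, 0.12 kg; the point is its centre, half-way up. Stands in the part-filled tray, nearer its mouth.
- roll_c_mid (a point): Roll of sealing film standing on end, cream coloured, 60 mm diameter, 51 high, 0.12 kg; the point is its centre, half-way up. Stands in the part-filled tray, nearer its closed end, with 40 to 52 mm free floor between it and the end wall.
- bottle_mid (a point): Bystander: white screw-cap bottle, 66 mm diameter, 106 high, upright; the point is its centre.
- timer_mid (a point): Bystander: flat white timer, 60x64x19 mm; the point is its centre.
- marker_mid (a point): Bystander: marker pen lying down, 137 long (its x), 12 thick; the point is its centre.
Not all that is in view belongs to the job. What is shaped like the part that bears roll_c_mid but green, purple or turquoise is not meant.

How it is judged:
On the way:
1. all three rolls stand wholly inside the tray to be filled (x of roll_a_mid in the frame of tray_fill_mid between -0.075 and 0.069 m and y of roll_a_mid in the frame of tray_fill_mid between -0.008 and 0.008 m and z of roll_a_mid in the frame of tray_fill_mid between 0.01 and 0.022 m and angle between each of roll_a_mid, roll_b_mid, roll_c_mid's own z axis and vertical below 0.12 rad and x of roll_b_mid in the frame of tray_fill_mid between -0.075 and 0.069 m and y of roll_b_mid in the frame of tray_fill_mid between -0.008 and 0.008 m and z of roll_b_mid in the frame of tray_fill_mid between 0.01 and 0.022 m and x of roll_c_mid in the frame of tray_fill_mid between -0.075 and 0.069 m and y of roll_c_mid in the frame of tray_fill_mid between -0.008 and 0.008 m and z of roll_c_mid in the frame of tray_fill_mid between 0.01 and 0.022 m), for 0.2 s.
At the end, for the whole second after the job is handed in: All three rolls stand upright wholly inside the filled tray (centres at most 69 mm from its middle towards the mouth); the emptied tray sits level on the empty one, 28.5 to 33.5 mm above it, within 12 mm lengthwise, 6 mm sideways and 0.10 rad, either way round (all of step 1 and x of tray_part_mid in the frame of tray_empty_mid between -0.012 and 0.012 m and y of tray_part_mid in the frame of tray_empty_mid between -0.006 and 0.006 m and z of tray_part_mid in the frame of tray_empty_mid between 0.0285 and 0.0335 m and angle between the x axis of tray_part_mid and the x axis of tray_empty_mid, either way round below 0.1 rad and angle between tray_part_mid's own z axis and vertical below 0.05 rad); the robot touches nothing.
It fails at once if a roll is lifted more than about 25 mm or tipped by more than 0.5 rad (height (world z) of any of roll_a_mid, roll_b_mid, roll_c_mid above 0.06 m or angle between any of roll_a_mid, roll_b_mid, roll_c_mid's own z axis and vertical above 0.5 rad).
It fails at once if the tray to be filled or the empty tray is shoved more than 35 mm (distance of any of tray_fill_mid, tray_empty_mid from where it was at the start of the episode above 0.035 m).
It fails at once if the bottle, timer or marker is moved more than 25 mm (distance of any of bottle_mid, timer_mid, marker_mid from where it was at the start of the episode above 0.025 m).
It also fails if it takes over 72 s, if anything falls off the work surface, if the arm or the gripper's body presses on something with over 40 N, if the wrist force passes 120 N, or if a joint passes its speed limit or range.

## Working session

There is one attempt and no reset: what is moved stays moved. The work goes in short steps, each a Python script; the robot and the scene stay as the last script left them, time stands still between calls to the robot, and variables do not carry over. Pictures are saved under pics/ and viewed, at most 10 in all, crops included, and the job is handed in when it is done.

```bash
mkdir -p pics; ls
cat > h.py <<'E'
import numpy as np, cv2
from plant import robot, planner, imaging, order
def grab(n):
    return imaging.grab_frame(n)
def world(f):
    """HxWx3 world points from z_map"""
    H,W=f["z_map"].shape
    F=H/2/np.tan(np.radians(f["vfov"]/2))
    K=np.array([[F,0,f["cx"]],[0,F,f["cy"]],[0,0,1.]])
    u,v=np.meshgrid(np.arange(W,dtype=float),np.arange(H,dtype=float))
    p=cv2.undistortPoints(np.stack([u,v],-1).reshape(-1,1,2),K,np.array([f["k1"],0,0,0,0.])).reshape(H,W,2)
    z=f["z_map"]
    c=np.stack([p[...,0]*z,-p[...,1]*z,-z,np.ones_like(z)],-1)
    w=(c@np.array(f["world_from_camera"]).T)[...,:3]
    w[z<=0]=np.nan
    return w
E
python3 - <<'E'
from h import *
for n in("scene","top"):
    f=grab(n); cv2.imwrite(f"pics/{n}0.png",cv2.resize(f["img"],(800,600),interpolation=cv2.INTER_CUBIC)); np.savez(f"{n}0.npz",**f)
    print(n,f["vfov"],f["cx"],f["cy"],f["k1"],np.round(f["world_from_camera"],3).tolist(),(f["z_map"]>0).mean())
print(robot.current_t(),robot.current_orientation())
E
```

```text
pics
scene 55.11500845084584 258.1751932384042 189.90167068102747 0.0394156740032699 [[-0.78, 0.358, -0.513, 0.023], [-0.625, -0.434, 0.649, 0.646], [0.009, 0.827, 0.562, 0.64], [0.0, 0.0, 0.0, 1.0]] 0.9960174560546875
top 46.626130662400044 259.56130499334597 191.39357986459382 -0.00016310072206305497 [[-0.013, 0.992, -0.123, 0.378], [-1.0, -0.013, -0.001, 0.002], [-0.003, 0.123, 0.992, 1.424], [0.0, 0.0, 0.0, 1.0]] 0.9960835774739584
0.1 [-3.08867029e+00 -5.66506678e-01  3.74670730e-04]
```

View pics/scene0.png

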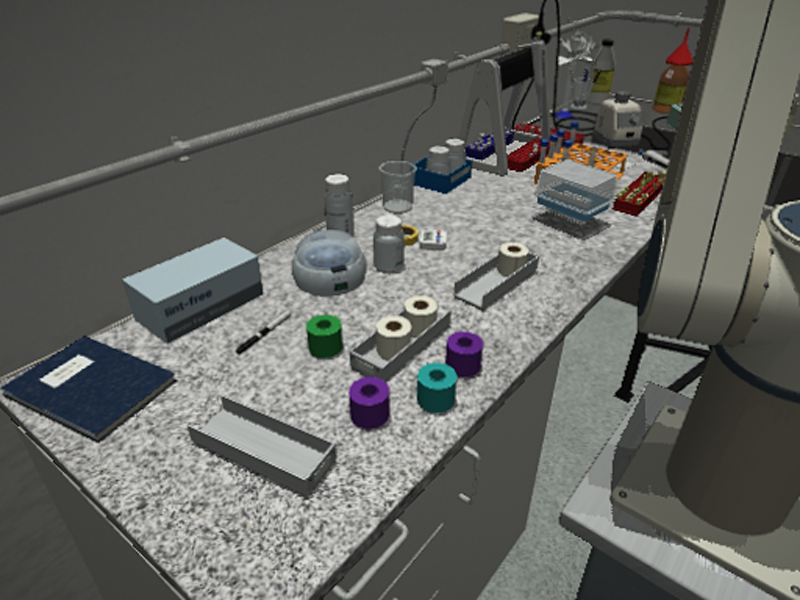

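View pics/top0.png

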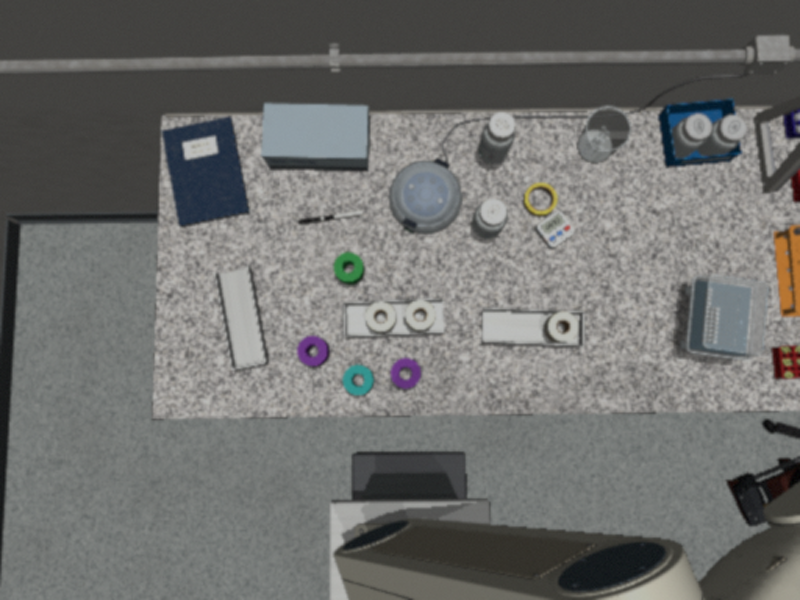

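The scene picture shows trays with one cream roll (512,257) and two (393,330; 420,310), and the empty tray at (262,440). Top view, 800 px scale:

- **Part tray:** (395,319), with roll_c at (381,317) and roll_b at (420,315).
- **Fill tray:** (532,328), with roll_a at (563,327).
- **Empty tray:** (242,318).
- **Could be mistaken for a roll:** green (349,268), purple (313,351) and (405,375), turquoise (358,380), tape ring (541,198). I choose only the cream rolls inside the trays.

```bash
cat >> h.py <<'E'
BOX={"fill":(445,495,365,545),"part":(0,0,0,0)}
def rays(f,uv):
    H=f["z_map"].shape[0];F=H/2/np.tan(np.radians(float(f["vfov"])/2))
    K=np.array([[F,0,f["cx"]],[0,F,f["cy"]],[0,0,1.]])
    p=cv2.undistortPoints(np.asarray(uv,float).reshape(-1,1,2),K,np.array([f["k1"],0,0,0,0.])).reshape(-1,2)
    T=np.array(f["world_from_camera"]); d=np.c_[p[:,0],-p[:,1],-np.ones(len(p))]@T[:3,:3].T
    return T[:3,3],d
def toplane(f,uv,z):
    o,d=rays(f,uv); return o+d*((z-o[2])/d[:,2])[:,None]
E
python3 - <<'E'
from h import *
f=dict(np.load("top0.npz")); w=world(f); im=f["img"]
def st(r): 
    s=w[r[1]:r[3],r[0]:r[2]].reshape(-1,3); return np.round(s.mean(0),4),s[:,2].std()
print("table",st((260,210,300,240))[0], st((190,235,205,250)))
for n,c in dict(fill=(332,210),part=(253,204),empty=(155,203)).items():
    # tray cloud: raised points near
    X,Y=w[c[1],c[0],:2]
    m=(np.abs(w[...,0]-X)<.14)&(np.abs(w[...,1]-Y)<.14)&(w[...,2]>.005)&(w[...,2]<.065)
    hsv=cv2.cvtColor(im,cv2.COLOR_BGR2HSV); m&=hsv[...,1]<70
    k,l,s,_=cv2.connectedComponentsWithStats(m.astype(np.uint8))
    i=l[c[1],c[0]]; 
    q=w[l==i]; r=cv2.minAreaRect((q[:,:2]*1000).astype(np.float32))
    print(n,s[i],r, np.round(np.percentile(q[:,2],[1,10,50,90,99]),4))
    hi=q[q[:,2]>.05]
    if len(hi)>10: print("  rolltops",len(hi),(cv2.minAreaRect((hi[:,:2]*1000).astype(np.float32))))
c=im[180:260,135:385]; cv2.imwrite("pics/c0.png",cv2.resize(c,None,fx=3.2,fy=3.2,interpolation=cv2.INTER_CUBIC))
E
```

```text
table [nan nan nan] (array([nan, nan, nan]), np.float64(nan))
fill [ 308  196   66   26 1252] ((494.60125732421875, -252.47064208984375), (202.58937072753906, 75.44314575195312), 86.45589447021484) [0.0052 0.0061 0.0123 0.0569 0.0616]
  rolltops 261 ((489.98675537109375, -304.55804443359375), (58.31455993652344, 58.250160217285156), 44.52067947387695)
part [ 219  191   66   25 1330] ((519.7189331054688, 28.754867553710938), (79.39301300048828, 205.4592742919922), 1.736329197883606) [0.0053 0.0068 0.0316 0.059  0.0629]
  rolltops 500 ((515.3872680664062, 14.309402465820312), (59.351444244384766, 136.03773498535156), 1.4029009342193604)
empty [ 136  170   36   68 1333] ((519.5195922851562, 339.51873779296875), (205.566162109375, 81.63577270507812), 11.417169570922852) [0.0051 0.0062 0.0097 0.0335 0.0403]
```

View pics/c0.png

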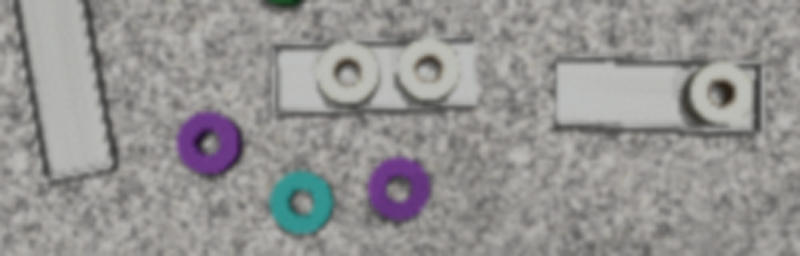

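The crop confirms cream rolls at (348,72) and (428,70) in the part tray, and (720,92) in the fill tray. The decoys are outside the trays. Next I refine the poses with line fits.

```bash
cat >> h.py <<'E'
def tray(f,c0,yaw0,name=""):
    """refine centre/axis of a tray (yaw modulo pi) from the rim and floor points of the depth map"""
    w=world(f).reshape(-1,3); c=np.array(c0,float); a=yaw0
    for _ in range(4):
        e=np.array([np.cos(a),np.sin(a)]); n=np.array([-e[1],e[0]])
        d=w[:,:2]-c; u=d@e; v=d@n; z=w[:,2]
        S=[]
        for s in(1,-1):
            m=(z>.024)&(z<.041)&(np.abs(v*s-.0335)<.008)&(np.abs(u)<.095)
            p=np.polyfit(u[m],v[m],1); S.append((p[0],p[1],m.sum()))
        m=(z>.004)&(z<.045)&(np.abs(v)<.028)&(np.abs(u)<.115)   # length extents per row
        lo,hi=np.percentile(u[m],[.7,99.3])
        off=(S[0][1]+S[1][1])/2; da=(S[0][0]+S[1][0])/2
        c=c+n*off+e*(lo+hi)/2; a+=np.arctan(da)
    return c,a,dict(width=S[0][1]-S[1][1],slopes=[x[0] for x in S],n=[x[2] for x in S],L=hi-lo)
def rolls(f):
    """cream roll tops: image contours intersected with z=0.059"""
    w=world(f); hsv=cv2.cvtColor(f["img"],cv2.COLOR_BGR2HSV)
    m=(w[...,2]>.05)&(w[...,2]<.068)&(hsv[...,1]<70)&(w[...,0]>.4)&(w[...,0]<.6)&(w[...,1]<.2)&(w[...,1]>-.4)
    m=m.astype(np.uint8)
    D=cv2.distanceTransform(cv2.morphologyEx(m,cv2.MORPH_CLOSE,np.ones((5,5))),cv2.DIST_L2,3)
    k,l,s,cen=cv2.connectedComponentsWithStats((D>3.5).astype(np.uint8))
    out=[]
    for i in range(1,k):
        p=toplane(f,[cen[i]],.059)[0,:2]; q=w[...,:2][m>0]; t=q[np.linalg.norm(q-p,axis=1)<.036]
        out.append(np.r_[(t.max(0)+t.min(0))/2,t.mean(0),len(t)])
    return np.round(out,4)
E
python3 - <<'E'
from h import *
r=np.radians
for n in("top","scene"):
    f=dict(np.load(n+"0.npz")); print(n)
    for nm,c,a in(("fill",(.493,-.252),r(-90)),("part",(.516,.028),r(-89)),("empty",(.516,.34),r(10))):
        try:
            c,a,i=tray(f,c,a); print(nm,np.round(c,4),round(np.degrees(a),2),i)
        except Exception as e: print(nm,e)
    print(rolls(f))
# image-based floor check in top view
f=dict(np.load("top0.npz")); w=world(f)
t=w[215:235,285:300].reshape(-1,3); print("table z",np.nanmean(t[:,2]),np.nanstd(t[:,2]))
# IK check
from scipy.spatial.transform import Rotation as R
for y in(0,90,-90,180,100,-80,10): print(y,planner.solve_ik([.516,.028 if abs(y)!=80 else .34,.05],(R.from_euler("z",y,degrees=True)*R.from_euler("x",180,degrees=True)).as_rotvec()))
E
```

```text
top
fill [ 0.4928 -0.2514] -92.95 {'width': np.float64(0.06669766921876638), 'slopes': [np.float64(-0.00015997316438595894), np.float64(0.00015997197476404717)], 'n': [np.int64(73), np.int64(75)], 'L': np.float64(0.2001695305779323)}
part [0.5152 0.0337] -88.15 {'width': np.float64(0.0664306224217748), 'slopes': [np.float64(0.0011350110796408354), np.float64(-0.001136411008206207)], 'n': [np.int64(71), np.int64(84)], 'L': np.float64(0.2109309054547407)}
empty [0.5184 0.3363] 11.11 {'width': np.float64(0.06690718976304313), 'slopes': [np.float64(-0.001030672023479226), np.float64(0.001030673058679608)], 'n': [np.int64(99), np.int64(90)], 'L': np.float64(0.20182724942954472)}
[[ 5.239e-01 -2.440e-02  5.245e-01 -2.420e-02  1.800e+02]
 [ 5.219e-01  5.430e-02  5.229e-01  5.390e-02  1.750e+02]
 [ 5.190e-01  5.880e-02  5.208e-01  6.060e-02  1.680e+02]
 [ 5.145e-01  6.040e-02  5.152e-01  6.140e-02  1.810e+02]
 [ 5.179e-01 -4.400e-03  5.163e-01 -1.210e-02  1.910e+02]
 [ 5.176e-01 -3.200e-02  5.173e-01 -3.250e-02  1.710e+02]
 [ 4.955e-01 -3.002e-01  4.961e-01 -2.984e-01  1.760e+02]
 [ 5.096e-0
[... 1114 characters left out ...]
-01 -2.180e-02  2.150e+02]
 [ 5.085e-01  5.210e-02  5.043e-01  5.400e-02  2.040e+02]
 [ 5.148e-01  5.880e-02  5.140e-01  6.300e-02  1.800e+02]]
table z -0.0006180003059108351 0.0029735027757534257
0 [ 3.11802269e-02  5.40652764e-01  1.96236562e+00 -4.44089210e-16
  6.38574268e-01  1.60197655e+00]
90 [ 3.11802269e-02  5.40652764e-01  1.96236562e+00 -4.44089210e-16
  6.38574268e-01  3.11802269e-02]
-90 None
180 [ 0.03118023  0.54065276  1.96236562  0.          0.63857427 -1.5396161 ]
100 [ 3.11802269e-02  5.40652764e-01  1.96236562e+00 -4.44089210e-16
  6.38574268e-01 -1.43352698e-01]
-80 None
10 [ 3.11802269e-02  5.40652764e-01  1.96236562e+00 -1.33226763e-15
  6.38574268e-01  1.42744363e+00]
```

```bash
cat >> h.py <<'E'
from scipy.spatial.transform import Rotation as R
def ori(deg): return (R.from_euler("z",deg,degrees=True)*R.from_euler("x",180,degrees=True)).as_rotvec()
def rep(s=""): print(s,"t%.1f"%robot.current_t(),"tcp",np.round(robot.current_tool_pos(),4),"F",np.round(robot.current_force(),1),"gap %.4f gf %.1f"%(robot.current_finger_gap(),robot.current_grasp_force()))
E
python3 - <<'E'
from h import *
robot.movep([.25,-.45,.28],ori(90)); rep()
robot.movep([.515,.031,.12],ori(91.9)); rep("above")
robot.servo_line([.515,.031,.011],max_speed=.1); rep("down")
robot.grip(.06,25); rep("grip")
E
```

```text
t1.1 tcp [ 0.25   -0.4503  0.2799] F [-0.4 -0.2  0.1] gap 0.0881 gf 0.0
above t3.2 tcp [0.5153 0.0303 0.1202] F [-0.7 -0.1 -0.2] gap 0.0879 gf 0.0
down t4.4 tcp [0.5155 0.031  0.0115] F [1.  0.2 0.9] gap 0.0881 gf 0.0
grip t4.8 tcp [0.5152 0.031  0.0114] F [-1.1 -0.   4.6] gap 0.0698 gf 25.0
```

Run:
```python
from h import *
c=np.array([.4925,-.252]); e=np.array([np.cos(np.radians(87.1)),np.sin(np.radians(87.1))])
P=lambda d:[*(c+d*e),.0115]
robot.servo_line(P(.218),ori(87.1),max_speed=.06); rep("near")
for d in np.arange(.214,.1949,-.002):
    robot.servo_line(P(d),max_speed=.03); rep("%.3f"%d)
    if robot.current_force()[1]>4.5 : break
f=grab("top"); np.savez("top1.npz",**f)
for nm,cc,a in(("fill",(.493,-.252),-92.9),("part",(.5027,-.05),-92.9)):
    q=tray(f,cc,np.radians(a)); print(nm,np.round(q[0],4),np.degrees(q[1]),q[2]["L"],q[2]["n"])
c=f["img"][170:260,190:390]; cv2.imwrite("pics/c1.png",cv2.resize(c,None,fx=4,fy=4,interpolation=cv2.INTER_CUBIC))
```

```text
near t6.1 tcp [ 0.5033 -0.0347  0.0114] F [-0.4 -3.4  0.5] gap 0.0695 gf 25.0
0.214 t6.4 tcp [ 0.5032 -0.0383  0.0114] F [ 0.1  0.4 -0.8] gap 0.0697 gf 25.0
0.212 t6.6 tcp [ 0.5031 -0.0403  0.0114] F [ 0.4  1.9 -0.5] gap 0.0699 gf 25.0
0.210 t6.9 tcp [ 0.503  -0.0424  0.0114] F [-1.4  1.3 -2.2] gap 0.0699 gf 25.0
0.208 t7.1 tcp [ 0.5029 -0.0445  0.0114] F [ 0.2  0.4 -3.9] gap 0.0698 gf 25.0
0.206 t7.4 tcp [ 0.5028 -0.0465  0.0114] F [-0.5 -0.2 -2.3] gap 0.0696 gf 25.0
0.204 t7.6 tcp [ 0.5027 -0.0484  0.0114] F [-0.2  0.1 -3.2] gap 0.0701 gf 25.0
0.202 t7.9 tcp [ 0.5026 -0.0503  0.0115] F [-0.2  2.4 -3.5] gap 0.0697 gf 25.0
0.200 t8.1 tcp [ 0.5025 -0.0523  0.0115] F [-1.6  2.6 -3.4] gap 0.0701 gf 25.0
0.198 t8.4 tcp [ 0.5025 -0.0544  0.0114] F [ 0.3  1.3 -4.5] gap 0.0696 gf 25.0
0.196 t8.6 tcp [ 0.5024 -0.0565  0.0114] F [-0.3  0.9 -4.1] gap 0.0695 gf 25.0
fill [ 0.4923 -0.2619] -92.95899758496822 0.19771568682820556 [np.int64(76), np.int64(77)]
part [ 0.5019 -0.0507] -93.29593371242885 0.22721733900507968 [np.int64(12), np.int64(13)]
```

View pics/c1.png

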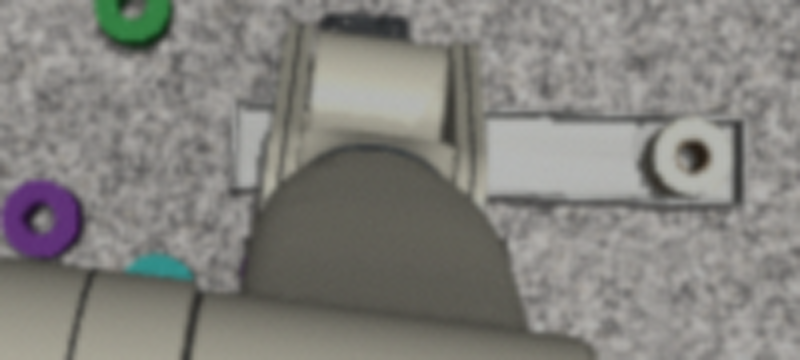

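The gripper hides the joint, but the fill tray's end has moved about 2 px right, to (740,160), so the trays are in contact. Next I squeeze across the joint to line up the walls, then check.

Run:
```python
from h import *
a=87.1; e=np.array([np.cos(np.radians(a)),np.sin(np.radians(a))])
p=robot.current_tool_pos()[:2]; j=p-.101*e
robot.grip(.088); robot.servo_line([*p,.085],max_speed=.15)
robot.servo_line([*j,.085],max_speed=.15); robot.servo_line([*j,.0115],max_speed=.12)
robot.grip(.06,20); rep("joint"); robot.grip(.088); rep()
robot.servo_line([*j,.1],max_speed=.15)
robot.movep([.5,.12,.2],ori(a)); rep()
for n in("top","scene"):
    f=grab(n); np.savez(n+"2.npz",**f)
    for nm,cc,b in(("fill",(.4923,-.259),-92.9),("part",(.5025,-.057),-92.9)):
      try:
        q=tray(f,cc,np.radians(b)); print(n,nm,np.round(q[0],4),np.degrees(q[1]),q[2]["L"],q[2]["n"])
      except Exception as x: print(x)
    if n=="top": c=f["img"][170:260,190:390]; cv2.imwrite("pics/c2.png",cv2.resize(c,None,fx=4,fy=4,interpolation=cv2.INTER_CUBIC))
```

```text
joint t11.8 tcp [ 0.4976 -0.1575  0.0121] F [-0.4  0.5  5.6] gap 0.0698 gf 20.0
 t12.3 tcp [ 0.4972 -0.1573  0.0114] F [ 0.2 -0.3  0.2] gap 0.0876 gf 0.0
 t14.2 tcp [0.4997 0.1192 0.1992] F [-0.3  0.3 -0.3] gap 0.0877 gf 0.0
top fill [ 0.4929 -0.2509] -92.76414541671114 0.2189209143108656 [np.int64(75), np.int64(76)]
top part [ 0.5022 -0.0703] -92.73107594139341 0.22537283640538386 [np.int64(65), np.int64(73)]
scene fill [ 0.4914 -0.2641] -92.61373793115378 0.19807035028958855 [np.int64(95), np.int64(138)]
scene part [ 0.5016 -0.0673] -92.45799450971072 0.21799421625316195 [np.int64(66), np.int64(206)]
```

View pics/c2.png

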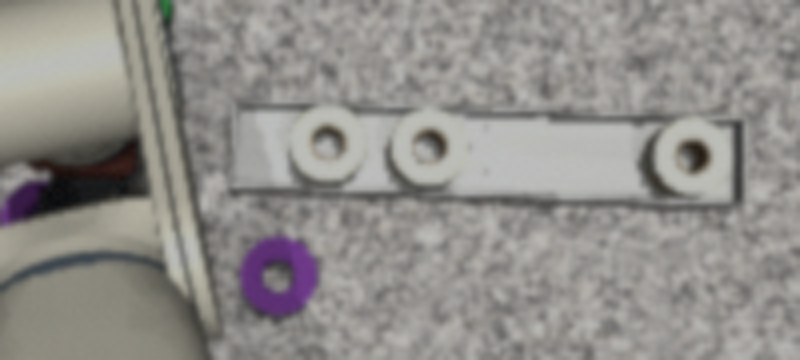

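The trays meet squarely: the joined channel runs from (233,148) to (743,162) with no visible step. The rolls are at (327,147), (427,147) and (690,158).

Run:
```python
from h import *
f=dict(np.load("top2.npz"))
px=lambda u,v:[190+u/4,170+v/4]
q=toplane(f,[px(233,148),px(743,162)],.018); print("ends",np.round(q,4),np.linalg.norm(q[0]-q[1]))
r=toplane(f,[px(327,147),px(427,147),px(690,158)],.055); print("rolls",np.round(r,4))
for n in("top","scene"):
    f=dict(np.load(n+"2.npz")); w=world(f).reshape(-1,3)
    c=np.array([.4974,-.1575]); e=np.array([.0506,.9987]); nn=np.array([-e[1],e[0]])
    d=w[:,:2]-c; u=d@e; v=d@nn
    m=(w[:,2]>.02)&(w[:,2]<.045)&(abs(v)<.025)
    for s in(-1,1):
        k=m&(u*s>.175)&(u*s<.23); print(n,s,k.sum(),np.round(np.median(u[k]) if k.any() else 0,4))
    h=(w[:,2]>.053)&(w[:,2]<.066)&(abs(v)<.035)&(abs(u)<.2)
    hh=np.sort(u[h]); g=np.where(np.diff(hh)>.006)[0]; b=np.r_[0,g+1,len(hh)]
    print(n,[(round(float(hh[i]),4),round(float(hh[j-1]),4),j-i) for i,j in zip(b[:-1],b[1:])])
```

```text
ends [[ 0.5034  0.0393  0.018 ]
 [ 0.4871 -0.3636  0.018 ]] 0.40320656642835057
rolls [[ 0.4999 -0.0342  0.055 ]
 [ 0.4989 -0.1112  0.055 ]
 [ 0.4878 -0.3134  0.055 ]]
top -1 43 -0.2009
top 1 26 0.198
top [(-0.1857, -0.1254, np.int64(230)), (0.0176, 0.074, np.int64(237)), (0.095, 0.1536, np.int64(231))]
scene -1 18 -0.2038
scene 1 80 0.1971
scene [(-0.1861, -0.1271, np.int64(142)), (0.0147, 0.0739, np.int64(203)), (0.0914, 0.1523, np.int64(227))]
```

Run:
```python
from h import *
c=np.array([.4974,-.1575]); e=np.array([.0506,.9987]); P=lambda u,z:[*(c+u*e),z]
robot.grip(0.0,20)
robot.movep(P(.174,.11),ori(87.1)); robot.servo_line(P(.174,.04),max_speed=.12); robot.servo_line(P(.174,.016),max_speed=.05); rep("in")
for u in(.155,.13,.10,.07,.045,.03,.02,.01,.003,-.003):
    robot.servo_line(P(u,.016),max_speed=.06); rep("%.3f"%u)
    if np.linalg.norm(robot.current_force()[:2])>15: print("STOP");break
robot.servo_line(P(u+.015,.016),max_speed=.08); robot.servo_line(P(u+.015,.11),max_speed=.15)
robot.movep([.5,.15,.2],ori(87.1)); rep()
for n in("top","scene"):
    f=grab(n); np.savez(n+"3.npz",**f)
    w=world(f).reshape(-1,3); nn=np.array([-e[1],e[0]]); d=w[:,:2]-c; u=d@e; v=d@nn
    m=(w[:,2]>.02)&(w[:,2]<.045)&(abs(v)<.025)
    for s in(-1,1):
        k=m&(u*s>.165)&(u*s<.24); print(n,s,k.sum(),np.round(np.median(u[k]) if k.any() else 0,4))
    h=(w[:,2]>.053)&(w[:,2]<.066)&(abs(v)<.035)&(abs(u)<.2); print("rolls",np.percentile(u[h],[.5,99.5]),h.sum())
    if n=="top": q=f["img"][170:260,190:390]; cv2.imwrite("pics/c3.png",cv2.resize(q,None,fx=4,fy=4,interpolation=cv2.INTER_CUBIC))
```

```text
in t17.6 tcp [0.506  0.0162 0.0157] F [ 0.4  0.8 -0.3] gap 0.0008 gf 0.0
0.155 t18.1 tcp [ 0.5053 -0.0032  0.0161] F [-0.1  0.5 -0.1] gap 0.0009 gf 0.0
0.130 t18.6 tcp [ 0.5038 -0.0281  0.0159] F [-0.2  0.3  0.1] gap 0.0007 gf 0.0
0.100 t19.3 tcp [ 0.5025 -0.058   0.016 ] F [-0.2 -0.8 -0.2] gap 0.0003 gf 0.0
0.070 t19.9 tcp [ 0.5009 -0.0879  0.016 ] F [ 0.1 -0.7  0.5] gap 0.0007 gf 0.0
0.045 t20.5 tcp [ 0.4997 -0.113   0.016 ] F [ 0.6  0.1 -0.8] gap 0.0003 gf 0.0
0.030 t20.9 tcp [ 0.4989 -0.128   0.016 ] F [0.1 0.3 0.2] gap 0.0005 gf 0.0
0.020 t21.2 tcp [ 0.4984 -0.138   0.016 ] F [-0.  -0.3  0.4] gap 0.0003 gf 0.0
0.010 t21.5 tcp [ 0.4979 -0.148   0.016 ] F [ 0.7 -0.7 -0.1] gap 0.0006 gf 0.0
0.003 t21.8 tcp [ 0.4976 -0.1549  0.016 ] F [ 0.5 -0.1  0.7] gap 0.0006 gf 0.0
-0.003 t22.1 tcp [ 0.4973 -0.1609  0.016 ] F [-0.4  0.  -0.4] gap 0.0004 gf 0.0
 t24.4 tcp [0.4998 0.1492 0.1993] F [ 0.3 -0.5  0.7] gap 0.0005 gf 0.0
top -1 50 -0.2001
top 1 26 0.1979
rolls [-0.19065704 -0.01581626] 711
scene -1 14 -0.2038
scene 1 88 0.1965
rolls [-0.19481517 -0.01660113] 470
```

View pics/c3.png

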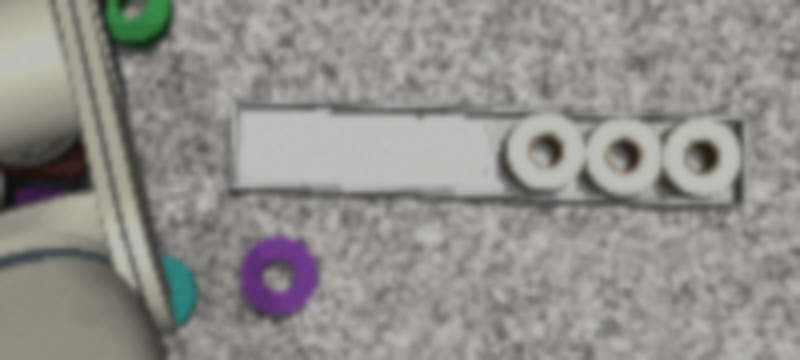

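All three rolls are in the fill tray, at (543,153), (625,157) and (700,157), and the part tray is empty. Next I square the gripper on the empty tray to fix its pose, then fetch the emptied tray.

Run:
```python
from h import *
E=[.5177,.3363]; A=11.1
robot.grip(.088); robot.movep([*E,.12],ori(A)); robot.servo_line([*E,.012],max_speed=.1); rep("empty")
robot.grip(.06,15); rep("sq"); robot.grip(.088); robot.servo_line([*E,.12],max_speed=.15)
c=np.array([.4974,-.1575]); e=np.array([.0506,.9987]); P=lambda u,z:[*(c+u*e),z]
robot.movep(P(.099,.12),ori(87.1))
f=grab("top"); q=tray(f,E,np.radians(A)); print(np.round(q[0],4),np.degrees(q[1]),q[2])
f=grab("scene"); q=tray(f,E,np.radians(A)); print(np.round(q[0],4),np.degrees(q[1]),q[2])
robot.servo_line(P(.099,.0115),max_speed=.1); robot.grip(.06,30); rep("grip")
robot.servo_line(P(.112,.0125),max_speed=.06); robot.servo_line(P(.112,.18),max_speed=.12); rep("up")
```

```text
empty t28.5 tcp [0.5182 0.3366 0.0127] F [0.1 0.4 0.1] gap 0.0882 gf 0.0
sq t28.9 tcp [0.518  0.3365 0.0125] F [-1.4 -0.4  4.9] gap 0.0697 gf 15.0
[0.5187 0.3368] 11.223653543749741 {'width': np.float64(0.06686717460800419), 'slopes': [np.float64(-0.00015981658570287234), np.float64(0.00015981646227487405)], 'n': [np.int64(108), np.int64(96)], 'L': np.float64(0.20274599610795851)}
[0.5168 0.3366] 11.097140546787875 {'width': np.float64(0.06644387959420531), 'slopes': [np.float64(-0.002777277554897303), np.float64(0.0027772775727914764)], 'n': [np.int64(322), np.int64(297)], 'L': np.float64(0.20062371148132851)}
grip t33.8 tcp [ 0.5027 -0.0587  0.0119] F [-0.6  0.1  4.2] gap 0.0697 gf 30.0
up t35.7 tcp [ 0.5025 -0.0456  0.1792] F [ 0.1  0.1 -3.7] gap 0.0703 gf 30.0
```

Run:
```python
from h import *
E=[.518,.3365]; A=11.1
robot.movep([*E,.15],ori(A)); robot.servo_line([*E,.06],max_speed=.1); rep("above")
for z in(.05,.047,.045,.0435,.0425):
    robot.servo_line([*E,z],max_speed=.03); rep(z)
    if robot.current_force()[2]>15: print("STOP"); break
for n in("top","scene"):
    f=grab(n); np.savez(n+"4.npz",**f)
```

```text
above t38.5 tcp [0.5185 0.3368 0.0606] F [-0.1  0.  -2.9] gap 0.0697 gf 30.0
0.05 t39.0 tcp [0.5179 0.3364 0.0498] F [-0.9 -0.  -3.3] gap 0.0699 gf 30.0
0.047 t39.2 tcp [0.5179 0.3364 0.0468] F [ 0.1 -0.1 -3.2] gap 0.0702 gf 30.0
0.045 t39.5 tcp [0.5179 0.3364 0.0449] F [-0.5  0.9 -2.9] gap 0.0698 gf 30.0
0.0435 t39.7 tcp [0.5179 0.3365 0.0434] F [ 0.1  0.4 -2.7] gap 0.0698 gf 30.0
0.0425 t40.0 tcp [0.5181 0.3365 0.0429] F [-1.4 -0.5  2.4] gap 0.0696 gf 30.0
```

Contact comes at exactly the expected seating height with no jamming force. I release, retreat and check.

Run:
```python
from h import *
E=[.518,.3365]
robot.grip(.088); robot.servo_line([*E,.16],max_speed=.12); robot.movep([.45,0.05,.3],ori(87)); rep()
for n in("top","scene"):
    f=grab(n); np.savez(n+"5.npz",**f); w=world(f).reshape(-1,3)
    e=np.array([np.cos(np.radians(11.1)),np.sin(np.radians(11.1))]); nn=np.array([-e[1],e[0]]); d=w[:,:2]-E; u=d@e; v=d@nn; z=w[:,2]
    for lo,hi in((-.09,-.04),(-.04,.04),(.04,.09)):
        k=(u>lo)&(u<hi)&(abs(v)<.022); print(n,"floor z",round(float(np.median(z[k])),4),end=" ")
        for s in(1,-1):
            k=(u>lo)&(u<hi)&(abs(v*s-.034)<.012)&(z>.055)&(z<.075); print("rim v",round(float(np.median(v[k])),4),k.sum(),end=" ")
        print()
    k=(abs(v)<.025)&(abs(u)<.13)&(z>.03); print("ext",np.percentile(u[k],[.7,99.3]))
    if n=="scene": q=f["img"][140:330,110:360]; cv2.imwrite("pics/c5.png",cv2.resize(q,None,fx=3,fy=3,interpolation=cv2.INTER_CUBIC))
```

```text
t43.3 tcp [0.4501 0.0502 0.2997] F [0.3 0.3 0. ] gap 0.0879 gf 0.0
top floor z 0.0383 rim v 0.0333 28 rim v -0.0332 25 
top floor z 0.0388 rim v 0.0332 49 rim v -0.0337 44 
top floor z 0.0388 rim v 0.0338 30 rim v -0.0333 27 
ext [-0.1001352   0.09908676]
scene floor z 0.0384 rim v 0.0341 103 rim v -0.0332 91 
scene floor z 0.0384 rim v 0.0339 139 rim v -0.0325 133 
scene floor z 0.0382 rim v 0.0338 83 rim v -0.0325 76 
ext [-0.10175046  0.09781849]
```

View pics/c5.png

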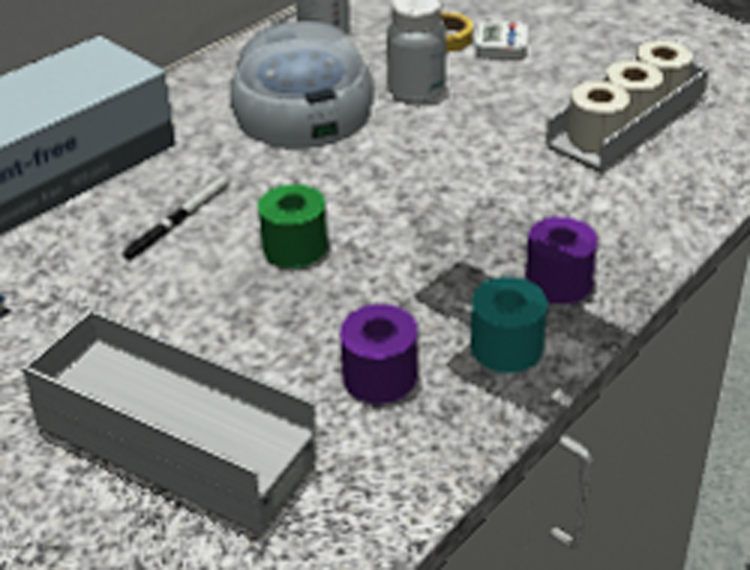

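The crop shows the emptied tray stacked squarely at (170,420), with its floor level at 38–39 mm as expected. All three rolls stand in the fill tray around (635,90), and the bottle, timer and marker are where they were.

```bash
python3 -c "
from h import *
print(order.finish_job())"
```

```text
the job is handed in; nothing more can be done
None
```

The job is handed in at about 43 s of the 72 s allowed: by the final camera check, all three rolls stand in the fill tray (nudged roughly 6–8 mm in docking) and the emptied tray sits fully seated on the empty one; no verdict was returned.

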